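# Close up the bangle showcase

### The job

Put the gold bangle with the coloured stones flat in the free half of the open glass showcase and let go of it. Then lower the glass lid without letting it slam, press its front rail down just firmly enough that the catch snaps and the lid is fully home, and last swing the brass hook fully round over the lid. Leave the bone bangle, the silver kadas and the red box where they are.

Things in the scene. Friction and masses are not known exactly. Their poses are not given: they have to be found in the camera images.
- case: fixed wood and glass tray, 222 mm deep (x), 250 wide (y), 55 high; origin at shelf level, x points from the robot to the hinge, y left, z up. Solid front rail x -125 to -75 mm, back wall x 85 to 97, side walls y +-117 to 125. Velvet floor 13 mm above the origin. Left half (y > 0) holds the kadas, right half is free
- free_spot (a point): middle of the free right half of the velvet floor, at floor height; about 40 mm free in front of and behind a bangle lying here; axes as the case's
- lid_hinge (a point): middle of the lid's hinge line (along the case's y), 91 mm behind the case's origin and 55 mm up; fixed; axes as the case's. The lid's underside lies in the plane through this line
- lid_angle (a joint): opening angle, rad: 0 fully home and level, 1.57 upright, 1.9 stop, leaning back. Stiff hinge: the lid stays where left; 1 to 6 N at the front rail moves it. From about 0.085 to 0.05 a sprung ball catch resists with 5 to 12 N more, then helps it down onto felt buffers that give 1 mm for each 6 N, 5 mm at most (slightly negative angles). Never faster than 1.5 rad/s
- lid: brass-framed glass lid, 182 mm from hinge line to free edge (its -x), 250 mm wide (y), 10 mm thick (z); origin mid hinge line in the plane of its underside, z out of its upper face. Front rail: the last 28 mm; 16 mm wide, 18 mm long tongue under its middle; the pane behind is 4 mm glass. Under 0.2 rad of opening the fingers must not load the lid over 35 N: press it there, do not pinch
- lid_rail (a point): middle of the upper face of the lid's front rail, 168 mm from the hinge line, 14 mm from the free edge; axes as the lid's. The free edge can be pinched across its 10 mm thickness while the lid stands up
- hook (a joint): angle of the brass hook about its upright pivot, rad: 0 hooked (pointing to the hinge, over the lid), 1.57 open (pointing to the case's +y, along the front rail). It turns with light friction (about 1.5 N at the knob) and stays where it is left
- hook_pivot (a point): pivot axis of the hook, on the front rail at x -112, y +35 mm in the case, 68 mm above the shelf (13 mm above the rail), the level of the underside of the hook arm, which is 6 mm thick; axes as the case's
- hook_knob (a point): centre of the top of the hook's upright round knob, 12 mm across, 26 mm tall above the arm, 40 mm from the pivot, its top 32 mm above the pivot point
- gold_bangle: gold bangle with red, white and green stones, loose, lying flat: 80 mm outer diameter, 62 mm inner, 16 mm high, 70 g; origin at the centre of its underside, z up
- bone_bangle: carved cream bone bangle lying flat on the shelf, 78 mm across, 20 mm high; origin at the centre of its underside. Leave alone
- kada1: lower of the two stacked plain silver kadas in the case, 72 mm across, 12 mm high; origin at the centre of its underside. Leave alone
- kada2: upper silver kada, as kada1
- red_box: red lacquered jewellery box, 146 x 106 x 68 mm, shut; origin under its middle. Leave alone
Mind the look-alikes: they are no part of the job. Of the things like the gold_bangle, leave any that is pink or turquoise; of the rest the smaller one is meant.

How it is judged (in metres and radians):
On the way, in this order (a step that is already met when the one before it is completed fails the run):
1. the gold bangle lies flat on the velvet in the free half, let go, with the lid still open (x of gold_bangle in the frame of case between -0.04 and 0.05 m and y of gold_bangle in the frame of case between -0.085 and -0.01 m and z of gold_bangle in the frame of case below 0.017 m and angle between gold_bangle's own z axis and vertical below 0.12 rad and contact force between the fingers and gold_bangle below 0.3 N and value of joint lid_angle above 0.8 rad), for 0.2 s.
2. the lid is fully home, the hook not yet over it (value of joint lid_angle below 0.015 rad and value of joint hook above 0.5 rad), for 0.2 s.
3. the hook is swung over the lid (value of joint hook below 0.12 rad), for 0.2 s.
At the end, for the whole second after the job is handed in: the gold bangle lies flat (within 7 degrees) and at rest on the velvet in the right half of the case, the lid is fully home (under 0.015 rad, 3 mm at its front) and the hook points over the lid (within 0.12 rad of its stop) (x of gold_bangle in the frame of case between -0.04 and 0.05 m and y of gold_bangle in the frame of case between -0.085 and -0.01 m and z of gold_bangle in the frame of case below 0.017 m and angle between gold_bangle's own z axis and vertical below 0.12 rad and linear speed of gold_bangle below 0.02 m/s and value of joint lid_angle below 0.015 rad and value of joint hook below 0.12 rad); the robot touches nothing.
It fails at once if the lid is slammed: lowered faster than 1.5 rad/s before the catch takes it (velocity of joint lid_angle below -1.5 rad/s and value of joint lid_angle above 0.07 rad).
It fails at once if the lid's front rail is loaded with more than 35 N while nearly shut (under 0.2 rad) (value of joint lid_angle below 0.2 rad and contact force between the fingers and lid above 35 N).
It fails at once if the bone bangle, a kada or the red box is moved by more than 15 mm (distance of any of bone_bangle, kada1, kada2, red_box from where it was at the start of the episode above 0.015 m).
It also fails if it takes over 72 s, if anything falls off the work surface, if the arm or the gripper's body presses on something with over 40 N, if the wrist force passes 120 N, or if a joint passes its speed limit or range.

### The arm

A 6-joint arm with a two-finger parallel gripper is mounted at the origin on the work surface. World frame = base frame: x ahead of the robot, y to its left, z up, the work surface at z = 0. Lengths are in m, angles in degrees, forces in N, time in s.
With the tool pointing down it reaches from about 0.4 to 0.825 m from the base axis. Payload 7 kg.
Tool frame: the origin (TCP) lies midway between the tips of the shut fingers; the grasp point (between the pads) lies 19 mm behind it (r.grip_depth is the distance from the TCP to the grasp point, in m); z points along the fingers, y is the line along which they close (so a half turn about z gives the same grasp; the last joint's range is limited). The gripper opens to 88 mm and grips with 3 to 60 N. Pads are 19 mm wide; open, the fingers measure 130 mm over their backs; the gripper's body (78 mm by 193 mm) begins 47 mm behind the grasp point.
Start: joints at [92.997, 20.546, 0.682, 0, -70.136, -16.507], TCP at [0.158, 0.656, 0.227] pointing down, gripper open.
Joint ranges: [-176.03, 176.03], [-82.01, 121.73], [-58.28, 71.71], [-173.87, 95.51], [-174.79, -0.11], [-173.66, 173.66]. Speed limits (degrees/s): [136.94, 136.94, 172.46, 180, 180, 180].

### API

Orientations are given as [roll, pitch, yaw] about the fixed x, y, z axes, in that order (R = Rz(yaw) Ry(pitch) Rx(roll)).
In Python, from plant import r, capture, close_job, search_frame, outline_of gives the robot as it stands.
- The arm moves only by the shell command python3 -m creep 'ROWS' [FORCE]. ROWS is JSON, a list of rows, each a list of 7 numbers: the finger opening in mm, from 0 to 87.6, then the shift along the world's x, y, z in units of 25 mm (1.0 is 25 mm), then the turn, a rotation vector about the world's x, y, z in degrees. In form: [[hand, x, y, z, ax, ay, az], ...]. A call has 1 to 8 rows; each row shifts and turns the commanded pose from where the row before left it; what a row does not reach is not made up. A row lasts 1/12 s, in which the tool goes at most 41.7 mm and 7.16 degrees, less where a joint would pass 70% of its speed; a pose out of reach is approached as far as the arm can. A call is refused whole if a number of a shift passes 1 or a number of a turn 7.16, either way. A call with a gripper value outside its range is refused whole. The fingers move at their own pace and stop on an object; FORCE is the grip in N (left out, the last holds). Time passes only in rows, so rows that do not move let the fingers close. It gives the time, the measured TCP pose, the force, the opening and the grip force at its end, in the units of the state.
- r.get_state(): the state, without advancing time (a new reading comes with each control period).
- capture(name): name is "side" or "top" or "wrist"; returns a dict with "frame" (480x640x3 uint8, red, green, blue), "K" (3x3 intrinsics, pixels), "k1" (the pictures are not rectified: a ray, as slopes to the right and down, at radius r is drawn at 1 + k1 r^2 times it, then the intrinsics apply), "origin" and "rotation" of the camera in the world. Camera axes: x right, y down, z forward; pixel columns grow to the right and rows downward; lengths in m; the calibration is good to about 2 mm. A picture is of the moment at which its call begins. There is no depth.
- close_job(): hands the job in; it is judged then, once.
Trained networks look in a picture, given as the dict that the camera call returned (one of the last four; its "shot" number tells which), for a name from the list of things; names that differ only in an ending like _2 or _b are one class to them, and where a whole thing is asked for, a point or a joint stands for the part that bears it (a point fixed in the world has none). Each returns a list of dicts, best first, with "conf" (0 to 1); they miss things now and then, are a little off and sometimes report something else, mostly with a low value. They report only what shows in the picture. A call takes as long as a camera call. They do not tell look-alikes from the thing itself.
- search_frame(picture, target): "bbox" ([left, top, right, bottom] in pixels, round what is visible of it).
- outline_of(picture, target): "region" (480x640 bool, what is visible of it) and "bbox" ([left, top, right, bottom] in pixels, round what is visible of it).
The state is a dict: "time_s": time; "joints": joint angles; "qd": joint speeds; "joint_torque": joint torques, N m; "tcp_pos": TCP position; "eef_rot": TCP orientation; "contact_force": force on the tool from outside, world axes, zero at the start; "moment": the same for the moment, N m; "gripper_width": finger opening in m; "gripper_force": force on a finger pad.
Only numpy, scipy, OpenCV 4.12 (cv2) and the standard library are available. Lean on these libraries where they do the work, as an engineer would, in place of code of your own. Each camera call takes 0.05 s, during which the arm holds its last target. There are 200 camera calls.

## Working session

There is one attempt and no reset: what is moved stays moved. The work goes in short steps, Python scripts to look and compute and a shell command to move; the robot and the scene stay as the last step left them, time stands still between calls to the robot, and variables do not carry over. Pictures are saved under pics/ and viewed, at most 10 in all, crops included, and the job is handed in when it is done.

```bash
mkdir -p pics; ls; cat > h.py <<'E'
import numpy as np,cv2
from plant import r,capture,close_job,search_frame,outline_of
def ray(c,uv):
    K=c["K"];k=c["k1"]
    d=np.array([(uv[0]-K[0][2])/K[0][0],(uv[1]-K[1][2])/K[1][1]])
    s=d.copy()
    for _ in range(20): s=d/(1+k*(s@s))
    v=np.array(c["rotation"])@np.array([s[0],s[1],1.]); return np.array(c["origin"]),v
def atz(c,uv,z):
    o,v=ray(c,uv); return o+v*(z-o[2])/v[2]
def proj(c,p):
    q=np.array(c["rotation"]).T@(np.array(p)-np.array(c["origin"])); s=q[:2]/q[2]; s=s*(1+c["k1"]*(s@s))
    K=c["K"]; return np.array([K[0][0]*s[0]+K[0][2],K[1][1]*s[1]+K[1][2]])
def save(c,n,box=None,sc=1):
    f=c["frame"][:,:,::-1]
    if box: f=f[box[1]:box[3],box[0]:box[2]]
    cv2.imwrite("pics/"+n+".png",cv2.resize(f,None,fx=sc,fy=sc,interpolation=cv2.INTER_CUBIC))
E
python3 - <<'E'
from h import *
cs={n:capture(n) for n in("top","side")}
f=np.vstack([cv2.resize(cs[n]["frame"],(400,300)) for n in cs])
for n,c in cs.items():
    save(c,n)
    print(n,np.round(c["origin"],3),np.round(c["rotation"],3).tolist(),c["K"],c["k1"])
    for t in["gold_bangle","bone_bangle","case","lid","hook","hook_knob","kada2","red_box"]:
        print(t,[(np.round(d["conf"],2),np.round(d["bbox"]).tolist()) for d in search_frame(c,t)][:4])
E
```

```text
pics
top [0.363 0.072 1.628] [-175.175, 0.482, -90.651] [[575.26181192   0.         336.35853156]
 [  0.         575.26181192 229.00330974]
 [  0.           0.           1.        ]] 0.003991384154162912
gold_bangle [(np.float64(0.88), [401.0, 186.0, 444.0, 228.0]), (np.float64(0.67), [410.0, 262.0, 438.0, 294.0]), (np.float64(0.66), [451.0, 238.0, 481.0, 262.0]), (np.float64(0.6), [467.0, 284.0, 510.0, 324.0])]
bone_bangle [(np.float64(0.62), [459.0, 172.0, 486.0, 204.0]), (np.float64(0.49), [291.0, 140.0, 392.0, 256.0])]
case [(np.float64(0.56), [292.0, 141.0, 396.0, 257.0])]
lid [(np.float64(0.92), [289.0, 137.0, 392.0, 174.0]), (np.float64(0.51), [316.0, 240.0, 340.0, 252.0])]
hook [(np.float64(0.62), [315.0, 237.0, 338.0, 250.0])]
hook_knob []
kada2 [(np.float64(0.6), [312.0, 196.0, 328.0, 224.0]), (np.float64(0.36), [459.0, 175.0, 487.0, 203.0])]
red_box [(np.float64(0.64), [194.0, 161.0, 243.0, 220.0]), (np.float64(0.64), [459.0, 174.0, 486.0, 206.0])]
side [ 0.199 -0.638  0.963] [-138.296, 0.313, -22.507] [[545.6507602    0.         319.75926521]
 [  0.         545.6507602  2
[... 193 characters left out ...]
oat64(0.64), [269.0, 426.0, 338.0, 480.0]), (np.float64(0.58), [365.0, 306.0, 424.0, 357.0])]
bone_bangle [(np.float64(0.58), [435.0, 364.0, 476.0, 408.0]), (np.float64(0.55), [295.0, 214.0, 304.0, 250.0])]
case [(np.float64(0.92), [276.0, 130.0, 452.0, 319.0])]
lid [(np.float64(0.79), [360.0, 128.0, 450.0, 266.0])]
hook [(np.float64(0.56), [294.0, 219.0, 302.0, 249.0])]
hook_knob [(np.float64(0.67), [292.0, 223.0, 304.0, 250.0])]
kada2 [(np.float64(0.73), [325.0, 221.0, 352.0, 247.0]), (np.float64(0.54), [326.0, 217.0, 354.0, 239.0]), (np.float64(0.35), [276.0, 127.0, 450.0, 323.0])]
red_box [(np.float64(0.94), [281.0, 124.0, 343.0, 173.0]), (np.float64(0.56), [434.0, 360.0, 476.0, 408.0])]
```

```bash
python3 - <<'E'
s=open('h.py').read()
s=s.replace("def ray(","from scipy.spatial.transform import Rotation as Ro\ndef RM(c): return Ro.from_euler('xyz',c['rotation'],degrees=True).as_matrix()\ndef ray(",1)
s=s.replace("np.array(c[\"rotation\"])","RM(c)")
open('h.py','w').write(s)
E
python3 - <<'E'
from h import *
t=capture("top");s=capture("side")
a=t["frame"][120:345,180:520]; a=cv2.resize(a,(800,529),interpolation=cv2.INTER_CUBIC)
cv2.imwrite("pics/top_crop.png",a[:,:,::-1])
for b in ([401,186,444,228],[410,262,438,294],[451,238,481,262],[467,284,510,324],[459,172,486,204]):
    z=.016; m=(b[1]+b[3])/2; n=(b[0]+b[2])/2
    print(b,np.round(atz(t,(n,m),z),3),np.round(np.linalg.norm(atz(t,(b[0],m),z)-atz(t,(b[2],m),z)),3),np.round(np.linalg.norm(atz(t,(n,b[1]),z)-atz(t,(n,b[3]),z)),3))
print(np.round([atz(t,(p),.055) for p in((293,255),(392,255),(293,170),(392,170))],3))
E
```

```text
[401, 186, 444, 228] [ 0.559 -0.16   0.016] 0.121 0.119
[410, 262, 438, 294] [ 0.36  -0.159  0.016] 0.078 0.089
[451, 238, 481, 262] [ 0.436 -0.278  0.016] 0.084 0.067
[467, 284, 510, 324] [ 0.286 -0.336  0.016] 0.119 0.11
[459, 172, 486, 204] [ 0.611 -0.302  0.016] 0.076 0.091
[[ 0.426  0.203  0.055]
 [ 0.423 -0.068  0.055]
 [ 0.662  0.202  0.055]
 [ 0.658 -0.072  0.055]]
```

View pics/top_crop.png

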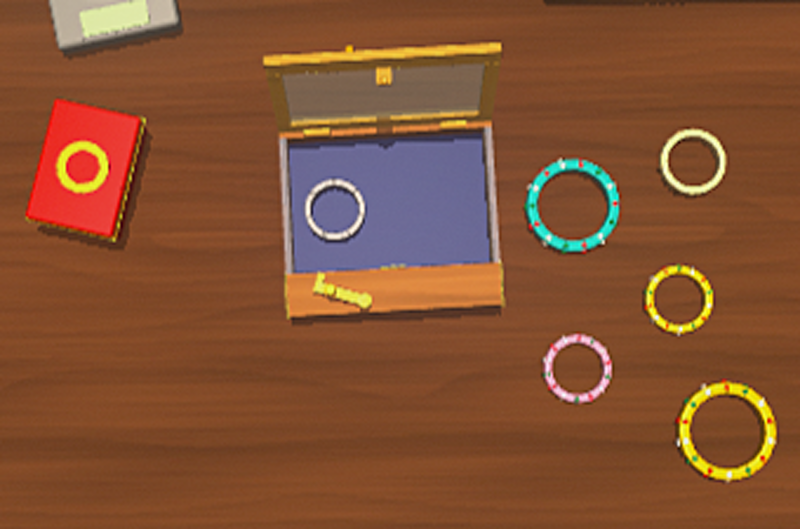

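View pics/side.png

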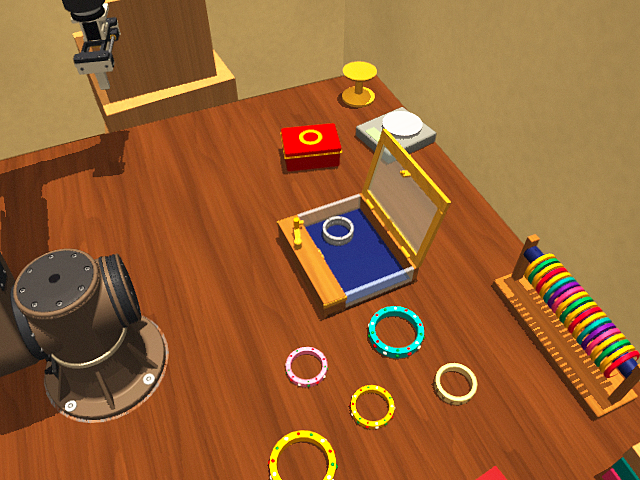

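```bash
python3 - <<'E'
from h import *
from scipy.optimize import least_squares
t=capture("top");s=capture("side")
# gold small: outline centroid in both views
for c,b,n in((t,(451,229,484,263),"t"),(s,(350,384,395,428),"s")):
    o=[d for d in outline_of(c,"gold_bangle")]
    for d in o:
        bb=d["bbox"]; ctr=((bb[0]+bb[2])/2,(bb[1]+bb[3])/2)
        print(n,round(d["conf"],2),np.round(bb).tolist(),np.round(atz(c,ctr,.008),3))
    f=c["frame"][b[1]:b[3],b[0]:b[2]].astype(int)
    m=(f[:,:,0]>150)&(f[:,:,1]>130)&(f[:,:,2]<90)
    y,x=np.nonzero(m); e=cv2.minEnclosingCircle(np.c_[x,y].astype(np.float32))
    (cx,cy)=((x.min()+x.max())/2+b[0],(y.min()+y.max())/2+b[1])
    print("colour",n,cx,cy,x.ptp() if hasattr(x,'ptp') else np.ptp(x),np.ptp(y),np.round(atz(c,(cx,cy),.010),4))
P=lambda x,y:(x/2.353+180,y/2.353+120)
L=[P(290,316),P(503,305),P(501,265),P(287,274),P(493,123),P(281,135)]
print(np.round([atz(t,p,.055) for p in L],3).tolist())
print("hook ends",np.round(atz(t,P(366,301),.071),3),np.round(atz(t,P(320,285),.09),3))
print("side knob",[np.round(atz(s,p,.10),3) for p in((297,221),)])
print("lid top z guess", [np.round(atz(t,P(*p),.237),3).tolist() for p in((264,60),(500,47))])
print("side lid top", [np.round(atz(s,p,.237),3).tolist() for p in((384,133),(448,203))])
save(t,"cand",(395,160,520,335),3.4)
st=r.get_state(); print({k:np.round(st[k],3).tolist() for k in("tcp_pos","eef_rot","contact_force","gripper_width")})
E
```

```text
t 0.83 [405.0, 186.0, 445.0, 229.0] [ 0.559 -0.168  0.008]
t 0.69 [450.0, 234.0, 482.0, 264.0] [ 0.438 -0.28   0.008]
t 0.61 [468.0, 280.0, 510.0, 324.0] [ 0.291 -0.339  0.008]
t 0.59 [412.0, 262.0, 439.0, 294.0] [ 0.359 -0.164  0.008]
colour t 468.5 247.0 27 28 [ 0.4449 -0.2869  0.01  ]
s 0.96 [265.0, 429.0, 339.0, 480.0] [ 0.293 -0.316  0.008]
s 0.93 [369.0, 304.0, 423.0, 359.0] [ 0.559 -0.158  0.008]
s 0.87 [351.0, 385.0, 392.0, 428.0] [ 0.443 -0.283  0.008]
s 0.67 [288.0, 349.0, 327.0, 386.0] [ 0.364 -0.163  0.008]
colour s 372.5 405.5 43 41 [ 0.4454 -0.2824  0.01  ]
[[0.428, 0.175, 0.055], [0.438, -0.073, 0.055], [0.485, -0.071, 0.055], [0.477, 0.178, 0.055], [0.652, -0.065, 0.055], [0.641, 0.184, 0.055]]
hook ends [0.444 0.086 0.071] [0.461 0.138 0.09 ]
side knob [array([0.456, 0.123, 0.1  ])]
lid top z guess [[0.688, 0.188, 0.237], [0.699, -0.058, 0.237]]
side lid top [[0.678, 0.17, 0.237], [0.693, -0.064, 0.237]]
{'tcp_pos': [0.158, 0.656, 0.227], 'eef_rot': [-179.996, -0.001, -13.506], 'contact_force': [0.042, 0.055, -0.363], 'gripper_width': 0.088}
```

View pics/cand.png

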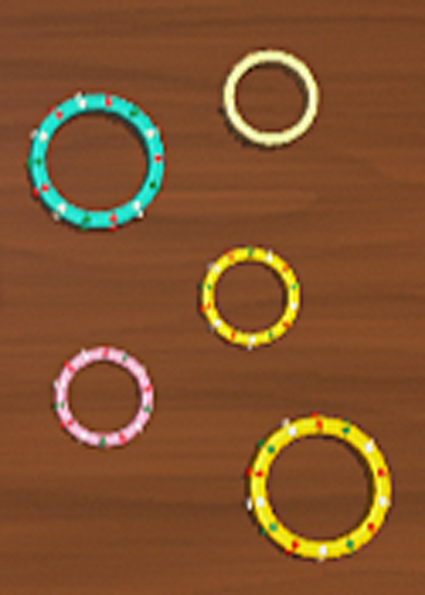

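Candidates: small gold (468,247), large gold (489,303), pink (425,277), turquoise (423,207) in the top view. The small gold one is meant: about 80 mm, gold with stones, and smaller than the other gold. The crop confirms it.

```bash
python3 -m creep '[[34,1,-1,0,0,0,-7],[34,1,-1,0,0,0,-7],[34,1,-1,0,0,0,-7],[34,1,-1,0,0,0,-7],[34,1,-1,0,0,0,-7],[34,1,-1,0,0,0,-7],[34,1,-1,0,0,0,-7],[34,1,-1,0,0,0,-7]]' 30
python3 -m creep '[[34,1,-1,0,0,0,-7],[34,1,-1,0,0,0,-7],[34,1,-1,0,0,0,-4],[34,1,-1,0,0,0,0],[34,0,-1,0,0,0,0],[34,0,-1,0,0,0,0],[34,0,-1,0,0,0,0],[34,0,-1,0,0,0,0]]'
```

```text
time_s: 1.87
tcp_pos: [0.3587, 0.455, 0.2269]
eef_rot: [-180.0, 0.0, -69.8]
contact_force: [0.0, -0.8, -0.0]
gripper_width: 0.0397
gripper_force: 0.0
time_s: 2.53
tcp_pos: [0.4577, 0.255, 0.2266]
eef_rot: [-180.0, 0.0, -87.5]
contact_force: [-0.4, 0.4, -0.2]
gripper_width: 0.0335
gripper_force: 0.0
```

```bash
python3 -m creep '[[34,0,-1,0,0,0,0],[34,0,-1,0,0,0,0],[34,0,-1,0,0,0,0],[34,0,-1,0,0,0,0],[34,0,-1,0,0,0,0],[34,0,-1,0,0,0,0],[34,0,-1,0,0,0,0],[34,0,-1,0,0,0,0]]'
python3 -m creep '[[34,0,-1,0,0,0,0],[34,0,-1,0,0,0,0],[34,0,-1,0,0,0,0],[34,0,-1,0,0,0,0],[34,0,-1,0,0,0,0],[34,0,-1,0,0,0,0],[34,0,-1,0,0,0,0],[34,0,-1,0,0,0,0]]'
python3 -m creep '[[34,-0.5,-1,0,0,0,0],[34,-0.5,-1,0,0,0,0],[34,-0.5,-1,0,0,0,0],[34,-0.4,-1,0,0,0,0],[34,0,-1,0,0,0,0],[34,0,-0.6,0,0,0,0],[34,0,0,0,0,0,0],[34,0,0,0,0,0,0]]'
python3 - <<'E'
from h import *
c=capture("wrist"); save(c,"w1")
for d in outline_of(c,"gold_bangle"):
    b=d["bbox"]; print(round(d["conf"],2),np.round(b),np.round(atz(c,((b[0]+b[2])/2,(b[1]+b[3])/2),.008),4))
f=c["frame"].astype(int); m=((f[:,:,0]>150)&(f[:,:,1]>120)&(f[:,:,2]<100)).astype(np.uint8)
n,l,st,ct=cv2.connectedComponentsWithStats(m)
for i in range(1,n):
    if st[i,4]>150: x,y,w,h,a=st[i]; print(st[i],np.round(atz(c,(x+w/2,y+h/2),.010),4),np.round(np.linalg.norm(atz(c,(x,y+h/2),.01)-atz(c,(x+w,y+h/2),.01)),3))
t=r.get_state()["tcp_pos"]; print("tcp proj",proj(c,[t[0],t[1],.0]),t)
E
```

```text
time_s: 3.2
tcp_pos: [0.4575, 0.0551, 0.2269]
eef_rot: [-180.0, 0.0, -87.5]
contact_force: [1.7, 0.6, -0.3]
gripper_width: 0.0336
gripper_force: 0.0
time_s: 3.87
tcp_pos: [0.4576, -0.145, 0.2269]
eef_rot: [-180.0, -0.0, -87.5]
contact_force: [0.6, 0.7, 0.3]
gripper_width: 0.034
gripper_force: 0.0
time_s: 4.53
tcp_pos: [0.4099, -0.2843, 0.2264]
eef_rot: [180.0, 0.0, -87.6]
contact_force: [0.5, 0.4, 0.2]
gripper_width: 0.0337
gripper_force: 0.0
0.89 [112. 268. 214. 295.] [ 0.5566 -0.2042  0.008 ]
0.65 [236. 153. 326. 249.] [ 0.4451 -0.2863  0.008 ]
0.63 [393.  85. 534. 219.] [ 0.2873 -0.3364  0.008 ]
0.56 [322. 291. 377. 340.] [ 0.3774 -0.177   0.008 ]
[ 401   96  118  126 1765] [ 0.2901 -0.3306  0.01  ] 0.105
[ 243  159   84   90 1240] [ 0.4412 -0.284   0.01  ] 0.075
[213 345   8  51 183] [ 0.5076 -0.1098  0.01  ] 0.008
[421 346   7  50 179] [ 0.2971 -0.1178  0.01  ] 0.007
tcp proj [320.1081774  203.82045996] [ 0.41007662 -0.28339123  0.2265468 ]
```

View pics/w1.png

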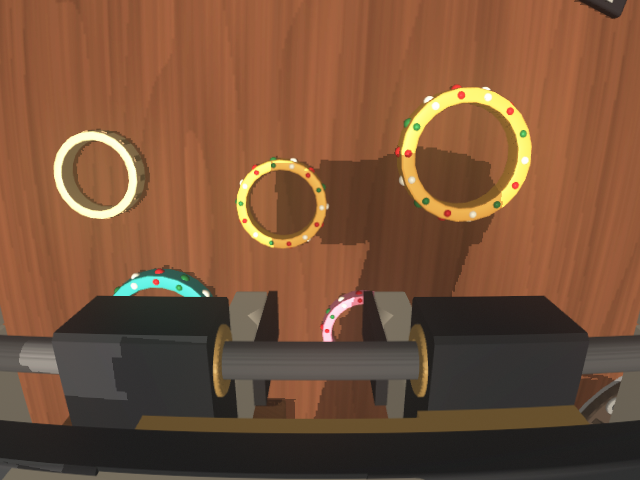

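The wrist view shows the small gold ring centred near (282,204). The TCP projects to (320,204), right on its near wall, so I descend now.

```bash
python3 -m creep '[[34,0,0,-1,0,0,0],[34,0,0,-1,0,0,0],[34,0,0,-1,0,0,0],[34,0,0,-1,0,0,0],[34,0,0,-1,0,0,0],[34,0,0,-1,0,0,0],[34,0,0,-1,0,0,0],[34,0,0,-0.9,0,0,0]]'
python3 -m creep '[[34,0,0,-0.5,0,0,0],[34,0,0,-0.45,0,0,0],[34,0,0,0,0,0,0],[0,0,0,0,0,0,0],[0,0,0,0,0,0,0],[0,0,0,0,0,0,0],[0,0,0,0,0,0,0],[0,0,0,0,0,0,0]]' 30
python3 -m creep '[[0,0,0,0,0,0,0],[0,0,0,0,0,0,0],[0,0,0,0.5,0,0,0],[0,0,0,1,0,0,0],[0,0,0,1,0,0,0],[0,0,0,1,0,0,0],[0,0,0,1,0,0,0],[0,0,0,1,0,0,0]]'
python3 - <<'E'
from h import *
c=capture("wrist"); save(c,"w2"); print(np.round(r.get_state()["joints"],1))
E
```

```text
time_s: 5.3
tcp_pos: [0.4104, -0.2827, 0.0281]
eef_rot: [-180.0, -0.0, -87.4]
contact_force: [0.3, 0.0, 0.5]
gripper_width: 0.034
gripper_force: 0.0
time_s: 5.97
tcp_pos: [0.4106, -0.2838, 0.0061]
eef_rot: [-179.9, -0.0, -87.5]
contact_force: [-0.8, 1.4, 4.5]
gripper_width: 0.0079
gripper_force: 29.1
time_s: 6.63
tcp_pos: [0.4098, -0.2836, 0.1442]
eef_rot: [-180.0, 0.0, -87.5]
contact_force: [0.8, -0.3, -0.2]
gripper_width: 0.0081
gripper_force: 29.0
[-12.1   7.8 -27.5   0.1 -54.3  14.5]
```

View pics/w2.png

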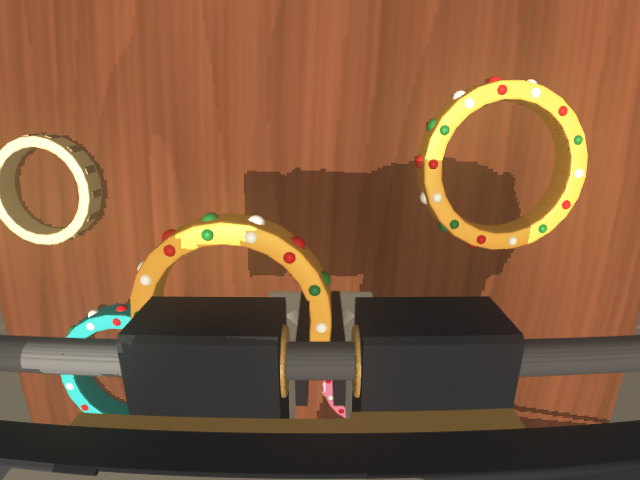

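The ring shows at (130–330, 215–420), held level between the fingers. I carry it over the free half.

```bash
python3 -m creep '[[0,0,1,0,0,0,0],[0,0,1,0,0,0,0],[0,0.5,1,0,0,0,0],[0,0.5,1,0,0,0,0],[0,0.5,1,0,0,0,0],[0,0.5,1,0,0,0,0],[0,0.5,1,0,0,0,0],[0,0.5,1,0,0,0,0]]'
python3 -m creep '[[0,0.5,1,0,0,0,0],[0,0.5,1,0,0,0,0],[0,0.5,1,0,0,0,0],[0,0.06,0.5,0,0,0,0],[0,0,0,0,0,0,0],[0,0,0,-0.5,0,0,0],[0,0,0,0,0,0,0],[0,0,0,0,0,0,0]]'
python3 - <<'E'
from h import *
t=capture("top"); save(t,"t2",(270,120,430,270),4)
E
```

```text
time_s: 7.35
tcp_pos: [0.4855, -0.0824, 0.1429]
eef_rot: [-180.0, 0.0, -87.5]
contact_force: [0.8, -0.1, -0.8]
gripper_width: 0.008
gripper_force: 29.0
time_s: 8.02
tcp_pos: [0.5232, 0.003, 0.1299]
eef_rot: [179.9, -0.0, -87.5]
contact_force: [-0.0, -1.2, -0.2]
gripper_width: 0.0077
gripper_force: 29.0
```

View pics/t2.png

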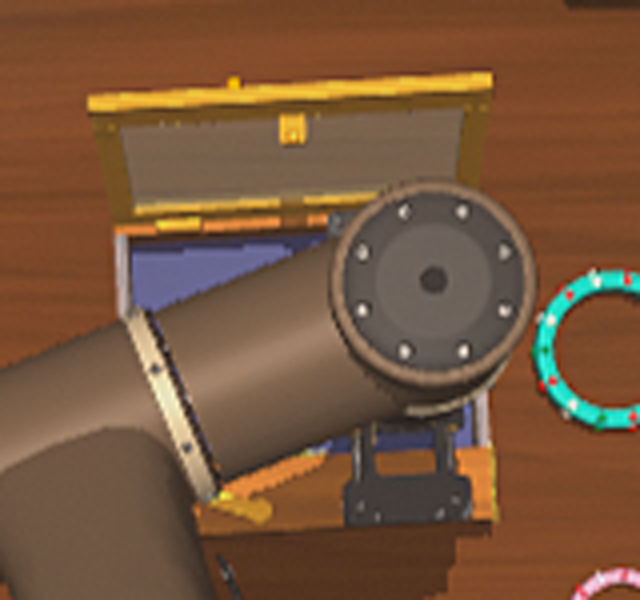

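The top view shows the gripper over the right half, with the lid and hook clear of it. I lower it.

```bash
python3 -m creep '[[0,0,0,-0.8,0,0,0],[0,0,0,-0.8,0,0,0],[0,0,0,-0.8,0,0,0],[0,0,0,-0.8,0,0,0],[0,0,0,-0.6,0,0,0],[0,0,0,-0.3,0,0,0],[0,0,0,-0.2,0,0,0],[0,0,0,0,0,0,0]]'
```

```text
time_s: 8.73
tcp_pos: [0.5241, 0.0034, 0.0225]
eef_rot: [180.0, -0.0, -87.5]
contact_force: [-0.0, 0.1, -0.6]
gripper_width: 0.0081
gripper_force: 29.0
```

```bash
python3 -m creep '[[0,0,0,-0.1,0,0,0],[0,0,0,-0.08,0,0,0],[0,0,0,0,0,0,0]]'; python3 -m creep '[[30,0,0,0,0,0,0],[30,0,0,0,0,0,0],[30,0,0,0,0,0,0],[30,0,0,0,0,0,0],[30,0,0,0,0,0,0],[30,0,0,0.3,0,0,0],[30,0,0,0.7,0,0,0],[30,0,0,1,0,0,0]]'
```

```text
time_s: 8.98
tcp_pos: [0.5245, 0.0039, 0.0187]
eef_rot: [-179.9, 0.0, -87.5]
contact_force: [0.1, 0.3, -1.1]
gripper_width: 0.008
gripper_force: 29.0
time_s: 9.65
tcp_pos: [0.5228, 0.0033, 0.0677]
eef_rot: [179.8, -0.1, -87.5]
contact_force: [0.9, -0.5, 0.5]
gripper_width: 0.03
gripper_force: 0.0
```

```bash
python3 -m creep '[[0,0,0,1,0,0,0],[0,0,0,1,0,0,0],[0,0,0,1,0,0,0],[0,0,0,1,0,0,0],[0,0,0.2,1,0,0,0],[0,0,0.3,1,0,0,0],[0,0,0.5,1,0,0,0],[0,0,0.5,1,0,0,0]]'
python3 -m creep '[[0,0,0.5,1,0,0,0],[0,0,0.3,1,0,0,0],[0,0,0,0,0,0,0]]'
python3 - <<'E'
from h import *
t=capture("side"); save(t,"s2",(260,100,480,330),2.6)
w=capture("wrist")
for c in(t,w):
  for d in outline_of(c,"gold_bangle"):
    b=d["bbox"]; print(c["shot"],round(d["conf"],2),np.round(b),np.round(atz(c,((b[0]+b[2])/2,(b[1]+b[3])/2),.021),4))
E
```

```text
time_s: 10.32
tcp_pos: [0.5237, 0.0413, 0.2704]
eef_rot: [-180.0, 0.0, -87.5]
contact_force: [0.9, 0.8, -0.3]
gripper_width: 0.0004
gripper_force: 0.0
time_s: 10.57
tcp_pos: [0.5261, 0.0625, 0.3244]
eef_rot: [-179.5, 0.1, -87.4]
contact_force: [1.8, 0.5, 0.3]
gripper_width: 0.0007
gripper_force: 0.0
10 0.97 [343. 252. 380. 284.] [0.559  0.0072 0.021 ]
10 0.87 [266. 429. 338. 479.] [ 0.292  -0.3193  0.021 ]
10 0.61 [366. 308. 423. 359.] [ 0.5483 -0.1678  0.021 ]
10 0.59 [286. 347. 326. 386.] [ 0.3597 -0.167   0.021 ]
11 0.94 [252.  90. 330. 174.] [0.5599 0.0045 0.021 ]
11 0.83 [458.   3. 527.  23.] [ 0.3631 -0.1247  0.021 ]
11 0.56 [250.   0. 347.  27.] [ 0.5563 -0.112   0.021 ]
11 0.51 [268. 215. 313. 270.] [0.5576 0.1244 0.021 ]
```

View pics/s2.png

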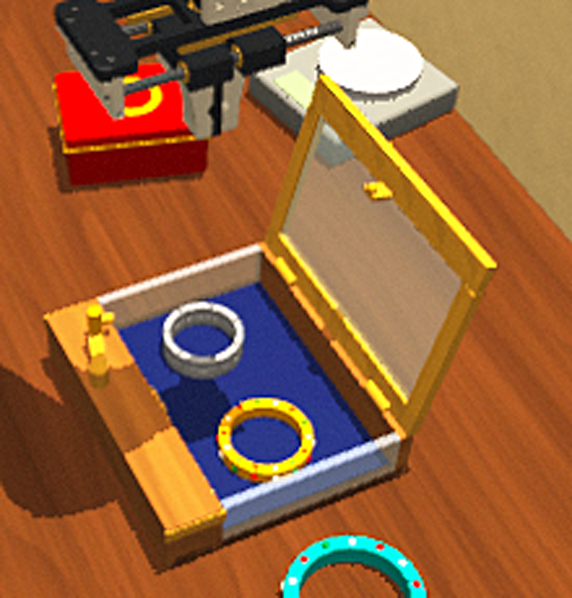

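The bangle lies flat at (265,437) in the crop, in the right half near case (0.003, -0.05). The kadas at (203,340) haven't moved. Next I go behind the lid.

```bash
python3 -m creep '[[0,1,0,0,0,0,0],[0,1,0,0,0,0,0],[0,1,0,0,0,0,0],[0,1,0,0,0,0,0],[0,1,0,0,0,0,0],[0,1,0,0,0,0,0],[0,1,0,0,0,0,0],[0,1,0,0,0,0,0]]'
python3 -m creep '[[0,0.8,0,0,0,0,0],[0,0,0,-0.8,0,0,0],[0,0,0,-1,0,0,0],[0,0,0,-1,0,0,0],[0,0,0,-1,0,0,0],[0,0,0,-0.8,0,0,0],[0,0,0,0,0,0,0]]'
python3 - <<'E'
from h import *
t=capture("side"); save(t,"s3",(320,60,480,280),2.7)
E
```

```text
time_s: 11.43
tcp_pos: [0.7249, 0.0606, 0.3166]
eef_rot: [179.8, -0.0, -87.5]
contact_force: [0.3, 0.5, 0.5]
gripper_width: 0.0004
gripper_force: 0.0
time_s: 12.02
tcp_pos: [0.741, 0.0603, 0.1962]
eef_rot: [179.4, -0.1, -87.6]
contact_force: [-1.3, -0.5, -0.9]
gripper_width: 0.0004
gripper_force: 0.0
```

View pics/s3.png

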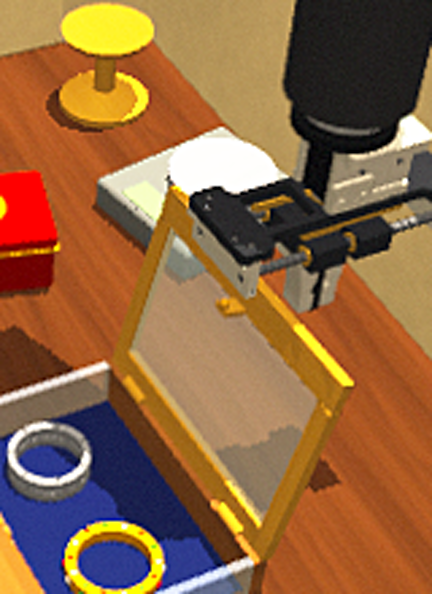

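The fingers at (315,285) stand behind the lid and the gripper body is above its top edge. I work out the arc increments.

```bash
python3 - <<'E'
import numpy as np
th=np.radians(np.r_[np.arange(90,9,-5),8])
x=.669-.168*np.cos(th)+.01*np.sin(th); x-=.012*(1-th/(np.pi/2)); z=.055+.168*np.sin(th)+.01*np.cos(th)
for i in range(len(th)): print(round(np.degrees(th[i])),round(x[i],3),round(z[i],3),"" if i==0 else np.round([(x[i]-x[i-1])/.025,(z[i]-z[i-1])/.025],2))
E
python3 -m creep '[[0,0,0,1,0,0,0],[0,-0.4,0,0,0,0,0],[0,-0.4,0,0,0,0,0],[0,-0.4,0,0,0,0,0],[0,-0.4,0,0,0,0,0],[0,0,0,0,0,0,0]]'
```

```text
90 0.679 0.223 
85 0.664 0.223 [-0.61  0.01]
80 0.648 0.222 [-0.61 -0.04]
75 0.633 0.22 [-0.61 -0.09]
70 0.618 0.216 [-0.6  -0.14]
65 0.604 0.211 [-0.58 -0.19]
60 0.59 0.205 [-0.56 -0.24]
55 0.576 0.198 [-0.54 -0.29]
50 0.563 0.19 [-0.51 -0.33]
45 0.551 0.181 [-0.48 -0.37]
40 0.54 0.171 [-0.45 -0.41]
35 0.53 0.16 [-0.41 -0.44]
30 0.521 0.148 [-0.37 -0.48]
25 0.512 0.135 [-0.33 -0.5 ]
20 0.505 0.122 [-0.28 -0.53]
15 0.499 0.108 [-0.24 -0.55]
10 0.495 0.094 [-0.19 -0.56]
8 0.493 0.088 [-0.06 -0.23]
time_s: 12.57
tcp_pos: [0.7045, 0.0611, 0.2319]
eef_rot: [-179.7, 0.0, -87.5]
contact_force: [1.1, 0.1, 0.3]
gripper_width: 0.0005
gripper_force: 0.0
```

```bash
python3 -m creep '[[0,-0.3,0,-0.4,0,0,0],[0,-0.4,0,0,0,0,0],[0,-0.4,0,0,0,0,0],[0,-0.3,0,0,0,0,0],[0,0,0,0,0,0,0]]'; python3 - <<'E'
from h import *
t=capture("side"); save(t,"s4",(320,60,480,280),2.7)
E
```

```text
time_s: 12.98
tcp_pos: [0.6798, 0.0602, 0.2354]
eef_rot: [-178.2, -0.1, -87.3]
contact_force: [5.3, -4.4, 50.4]
gripper_width: 0.0001
gripper_force: 25.1
```

View pics/s4.png

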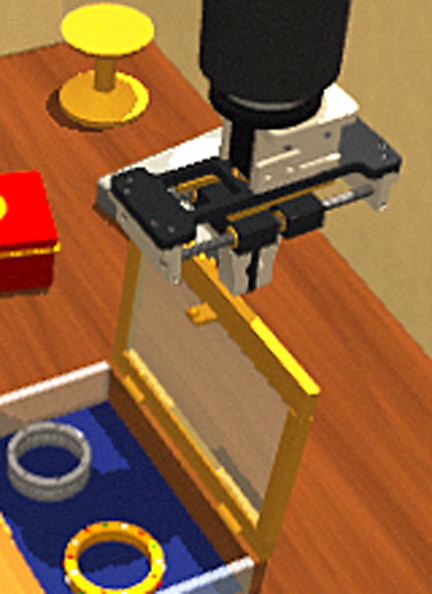

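The tip is standing on the lid's edge (50 N upward), so I back off: up, behind the lid, down, and push again.

```bash
python3 -m creep '[[0,0,0,0.5,0,0,0],[0,0,0,0.6,0,0,0],[0,0.6,0,0,0,0,0],[0,0.7,0,0,0,0,0],[0,0.5,0,0,0,0,0],[0,0,0,0,0,0,0]]'; python3 - <<'E'
from h import *
print(r.get_state()["tcp_pos"])
t=capture("side"); w=capture("top")
for c in(t,w):
  for d in outline_of(c,"lid")[:1]:
    b=d["bbox"]; print(round(d["conf"],2),np.round(b)); m=d["region"]
    ys,xs=np.nonzero(m); 
    for i in (ys.argmin(),xs.argmax(),xs.argmin()): print(xs[i],ys[i],np.round(atz(c,(xs[i],ys[i]),.237),3))
E
```

```text
time_s: 13.53
tcp_pos: [0.7162, 0.061, 0.2459]
eef_rot: [-180.0, -0.0, -87.5]
contact_force: [0.7, 0.2, -0.3]
gripper_width: 0.0005
gripper_force: 0.0
[0.71616945 0.06099848 0.24590331]
0.64 [361. 130. 439. 270.]
372 131 [0.657 0.186 0.237]
436 204 [ 0.671 -0.058  0.237]
362 184 [0.566 0.045 0.237]
0.61 [291. 151. 394. 176.]
388 149 [ 0.676 -0.047  0.237]
393 149 [ 0.676 -0.059  0.237]
293 156 [0.662 0.186 0.237]
```

```bash
python3 -m creep '[[0,0,0,-0.7,0,0,0],[0,0,0,-0.7,0,0,0],[0,-0.3,0,0,0,0,0],[0,-0.3,0,0,0,0,0],[0,-0.3,0,0,0,0,0],[0,-0.3,0,0,0,0,0],[0,-0.3,0,0,0,0,0],[0,0,0,0,0,0,0]]'
python3 -m creep '[[0,-0.3,0,0,0,0,0],[0,-0.3,0,0,0,0,0],[0,-0.3,-0.02,0,0,0,0],[0,-0.3,-0.02,0,0,0,0],[0,-0.3,-0.02,-0.02,0,0,0],[0,-0.3,-0.02,-0.04,0,0,0],[0,-0.3,0,-0.05,0,0,0],[0,0,0,0,0,0,0]]'
```

```text
time_s: 14.4
tcp_pos: [0.6762, 0.0614, 0.213]
eef_rot: [-179.8, 0.0, -87.5]
contact_force: [1.3, -0.0, 0.8]
gripper_width: 0.0003
gripper_force: 0.1
time_s: 15.07
tcp_pos: [0.6221, 0.0591, 0.2076]
eef_rot: [179.9, -0.0, -87.5]
contact_force: [1.0, -0.2, -0.6]
gripper_width: 0.0003
gripper_force: 0.0
```

```bash
python3 - <<'E'
from h import *
t=capture("side"); w=capture("top")
for c in(t,w):
  for d in outline_of(c,"lid")[:1]:
    m=d["region"];print(round(d["conf"],2),np.round(d["bbox"])); ys,xs=np.nonzero(m)
    for i in (ys.argmin(),xs.argmax(),xs.argmin()): print(xs[i],ys[i],np.round(atz(c,(xs[i],ys[i]),.23),3))
# predicted side-view px of lid top right corner for theta
th0=np.radians(2.3); R=np.array([[np.cos(th0),-np.sin(th0)],[np.sin(th0),np.cos(th0)]])
for a in range(50,101,10):
    q=np.radians(a); out=[]
    for y in(.125,-.125):
        p=R@[.091-.182*np.cos(q),y]+[.557,.055]; out+= [proj(c,[*p,.055+.182*np.sin(q)]).round() for c in(t,w)]
    print(a,out)
E
```

```text
0.76 [354. 172. 418. 268.]
365 173 [0.589 0.078 0.23 ]
419 261 [ 0.577 -0.16   0.23 ]
358 181 [0.566 0.062 0.23 ]
0.82 [297. 169. 394. 192.]
373 168 [ 0.631 -0.01   0.23 ]
395 178 [ 0.605 -0.063  0.23 ]
297 186 [0.589 0.177 0.23 ]
50 [array([317., 164.]), array([298., 213.]), array([373., 245.]), array([397., 208.])]
60 [array([328., 154.]), array([297., 202.]), array([386., 234.]), array([397., 197.])]
70 [array([340., 145.]), array([296., 189.]), array([400., 224.]), array([397., 184.])]
80 [array([353., 138.]), array([295., 177.]), array([415., 216.]), array([397., 171.])]
90 [array([366., 133.]), array([294., 164.]), array([430., 210.]), array([396., 158.])]
100 [array([379., 130.]), array([294., 151.]), array([444., 206.]), array([395., 146.])]
```

The lid is following, now at about 73°. I continue along the arc.

```bash
python3 -m creep '[[0,-0.3,-0.02,-0.03,0,0,0],[0,-0.3,0,-0.03,0,0,0],[0,-0.3,-0.02,-0.07,0,0,0],[0,-0.3,0,-0.07,0,0,0],[0,-0.29,-0.02,-0.1,0,0,0],[0,-0.28,0,-0.12,0,0,0],[0,-0.27,-0.02,-0.14,0,0,0],[0,-0.27,0,-0.15,0,0,0]]'
python3 -m creep '[[0,-0.26,-0.02,-0.16,0,0,0],[0,-0.25,0,-0.17,0,0,0],[0,-0.24,-0.02,-0.18,0,0,0],[0,-0.24,0,-0.19,0,0,0],[0,-0.23,-0.02,-0.2,0,0,0],[0,-0.22,0,-0.21,0,0,0],[0,0,0,0,0,0,0]]'
python3 - <<'E'
from h import *
t=capture("side"); w=capture("top")
d=outline_of(w,"lid")[0]; m=d["region"];print(round(d["conf"],2),np.round(d["bbox"])); ys,xs=np.nonzero(m)
for i in(ys.argmax(),xs.argmax(),xs.argmin()): print(xs[i],ys[i])
th0=np.radians(2.3); R=np.array([[np.cos(th0),-np.sin(th0)],[np.sin(th0),np.cos(th0)]])
for a in range(20,61,10):
    q=np.radians(a)
    print(a,[proj(w,[*(R@[.091-.182*np.cos(q),y]+[.557,.055]),.055+.182*np.sin(q)]).round() for y in(.125,-.125)])
E
```

```text
time_s: 15.93
tcp_pos: [0.5657, 0.0572, 0.1901]
eef_rot: [-180.0, 0.0, -87.5]
contact_force: [2.3, -0.1, -0.1]
gripper_width: 0.0002
gripper_force: 1.0
time_s: 16.52
tcp_pos: [0.5284, 0.0554, 0.1612]
eef_rot: [179.8, -0.0, -87.5]
contact_force: [-0.8, 0.1, -0.3]
gripper_width: 0.0002
gripper_force: 0.0
0.84 [294. 171. 396. 226.]
365 222
395 216
298 176
20 [array([301., 237.]), array([396., 232.])]
30 [array([300., 231.]), array([396., 226.])]
40 [array([299., 223.]), array([397., 218.])]
50 [array([298., 213.]), array([397., 208.])]
60 [array([297., 202.]), array([397., 197.])]
```

```bash
python3 -m creep '[[0,-0.19,0,-0.24,0,0,0],[0,-0.18,0,-0.24,0,0,0],[0,-0.17,0,-0.25,0,0,0],[0,-0.16,0,-0.25,0,0,0],[0,-0.15,0,-0.26,0,0,0],[0,-0.14,0,-0.26,0,0,0],[0,-0.12,0,-0.27,0,0,0],[0,-0.12,0,-0.27,0,0,0]]'
python3 -m creep '[[0,-0.1,0,-0.28,0,0,0],[0,-0.1,0,-0.28,0,0,0],[0,-0.05,0,-0.1,0,0,0],[0,0,0,0,0,0,0]]'
python3 - <<'E'
from h import *
t=capture("side"); save(t,"s5",(260,120,440,320),3)
E
```

```text
time_s: 17.33
tcp_pos: [0.4993, 0.0558, 0.1108]
eef_rot: [180.0, -0.0, -87.5]
contact_force: [1.3, 0.6, 0.5]
gripper_width: 0.0004
gripper_force: 0.6
time_s: 17.67
tcp_pos: [0.4925, 0.0555, 0.0941]
eef_rot: [179.9, -0.0, -87.5]
contact_force: [-0.6, 0.2, -0.3]
gripper_width: 0.0007
gripper_force: 0.0
```

View pics/s5.png

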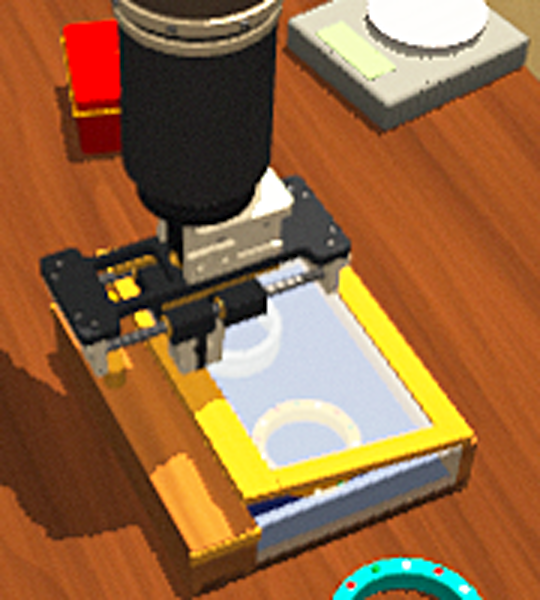

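The lid is nearly down, about 10°, with the fingers on the middle of the front rail at (205,355). Now I press in small steps.

```bash
python3 -m creep '[[0,-0.1,0,-0.15,0,0,0],[0,-0.1,0,-0.15,0,0,0],[0,-0.1,0,-0.15,0,0,0],[0,0,0,0,0,0,0]]'
python3 -m creep '[[0,0,0,-0.08,0,0,0],[0,0,0,-0.08,0,0,0],[0,0,0,0,0,0,0]]'
python3 -m creep '[[0,0,0,-0.08,0,0,0],[0,0,0,0,0,0,0]]'
python3 -m creep '[[0,0,0,-0.08,0,0,0],[0,0,0,0,0,0,0]]'
```

```text
time_s: 18.05
tcp_pos: [0.4849, 0.0555, 0.0831]
eef_rot: [179.9, -0.0, -87.5]
contact_force: [0.0, 0.4, 0.4]
gripper_width: 0.0003
gripper_force: 0.0
time_s: 18.3
tcp_pos: [0.4857, 0.0557, 0.0795]
eef_rot: [180.0, -0.0, -87.5]
contact_force: [-1.0, 0.6, -0.6]
gripper_width: 0.0012
gripper_force: 0.0
time_s: 18.47
tcp_pos: [0.4858, 0.0557, 0.078]
eef_rot: [180.0, -0.0, -87.5]
contact_force: [-2.3, -0.3, 4.5]
gripper_width: 0.0003
gripper_force: 2.5
time_s: 18.63
tcp_pos: [0.4857, 0.0558, 0.076]
eef_rot: [180.0, -0.0, -87.5]
contact_force: [-0.4, -0.7, -0.5]
gripper_width: 0.0006
gripper_force: 0.0
```

```bash
python3 -m creep '[[0,0,0,-0.08,0,0,0],[0,0,0,0,0,0,0]]'
python3 -m creep '[[0,0,0,-0.08,0,0,0],[0,0,0,0,0,0,0]]'
python3 -m creep '[[0,0,0,-0.08,0,0,0],[0,0,0,0,0,0,0]]'
```

```text
time_s: 18.8
tcp_pos: [0.486, 0.0558, 0.0737]
eef_rot: [-180.0, 0.0, -87.5]
contact_force: [-0.1, 0.7, 0.0]
gripper_width: 0.0005
gripper_force: 0.0
time_s: 18.97
tcp_pos: [0.4859, 0.0558, 0.0715]
eef_rot: [180.0, -0.0, -87.5]
contact_force: [-0.3, -0.6, 0.7]
gripper_width: 0.0003
gripper_force: 0.0
time_s: 19.13
tcp_pos: [0.4858, 0.0557, 0.0694]
eef_rot: [180.0, -0.0, -87.5]
contact_force: [0.2, 0.1, 0.1]
gripper_width: 0.0005
gripper_force: 0.0
```

```bash
python3 -m creep '[[0,0,0,-0.08,0,0,0],[0,0,0,0,0,0,0]]'
python3 -m creep '[[0,0,0,-0.08,0,0,0],[0,0,0,0,0,0,0]]'
python3 -m creep '[[0,0,0,-0.06,0,0,0],[0,0,0,0,0,0,0]]'
```

```text
time_s: 19.3
tcp_pos: [0.4857, 0.0557, 0.0673]
eef_rot: [180.0, -0.0, -87.5]
contact_force: [-0.5, 0.4, 0.7]
gripper_width: 0.0002
gripper_force: 0.0
time_s: 19.47
tcp_pos: [0.4858, 0.0557, 0.0654]
eef_rot: [180.0, -0.0, -87.5]
contact_force: [0.3, -1.1, -0.2]
gripper_width: 0.0008
gripper_force: 0.0
time_s: 19.63
tcp_pos: [0.4859, 0.0558, 0.0643]
eef_rot: [180.0, -0.0, -87.5]
contact_force: [-1.7, -0.0, 0.8]
gripper_width: 0.0007
gripper_force: 0.3
```

```bash
python3 -m creep '[[0,0,0,-0.04,0,0,0],[0,0,0,0,0,0,0]]'
python3 -m creep '[[0,0,0,-0.04,0,0,0],[0,0,0,0,0,0,0]]'
python3 -m creep '[[0,0,0,-0.04,0,0,0],[0,0,0,0,0,0,0]]'
```

```text
time_s: 19.8
tcp_pos: [0.4859, 0.0557, 0.0636]
eef_rot: [180.0, -0.0, -87.5]
contact_force: [-2.2, 1.0, 5.0]
gripper_width: 0.0003
gripper_force: 2.5
time_s: 19.97
tcp_pos: [0.4859, 0.0558, 0.0629]
eef_rot: [-180.0, -0.0, -87.5]
contact_force: [-4.1, 1.1, 9.1]
gripper_width: 0.0004
gripper_force: 4.5
time_s: 20.13
tcp_pos: [0.4859, 0.0557, 0.0622]
eef_rot: [-180.0, -0.0, -87.5]
contact_force: [-5.2, 0.6, 12.7]
gripper_width: 0.0
gripper_force: 6.5
```

The lid is home on the buffers: about 6 N/mm, and 12.7 N at TCP z = 0.062. I release it, move beyond the knob, and check.

```bash
python3 -m creep '[[0,0,0,0,0,0,0],[0,0,0,0,0,0,0],[0,0,0,0,0,0,0],[0,0,0,0.3,0,0,0],[0,0,0,1,0,0,0],[0,0,0,1,0,0,0],[0,0,0,1,0,0,0],[0,0,0,1,0,0,0]]'
python3 -m creep '[[0,-0.3,1,0,0,0,0],[0,-0.3,1,0,0,0,0],[0,-0.3,1,0,0,0,0],[0,-0.3,1,0,0,0,0],[0,0,0.2,0,0,0,0],[0,0,0,0,0,0,0]]'
python3 - <<'E'
from h import *
t=capture("side"); save(t,"s6",(265,150,445,310),4)
for d in search_frame(t,"hook_knob")[:2]:
    b=d["bbox"]; print(round(d["conf"],2),np.round(b),np.round(atz(t,((b[0]+b[2])/2,b[1]+3),.1),3))
print(np.round(proj(t,[.456,.1237,.1])),np.round(proj(t,[.444,.0855,.074])))
th0=np.radians(2.3); R=np.array([[np.cos(th0),-np.sin(th0)],[np.sin(th0),np.cos(th0)]])
for a in (0,.05,.09):
    print(a,[proj(t,[*(R@[.091-.182*np.cos(a)+.01*np.sin(a),y]+[.557,.055]),.065+.182*np.sin(a)]).round(1) for y in(.125,-.125)])
E
```

```text
time_s: 20.8
tcp_pos: [0.4858, 0.0557, 0.1701]
eef_rot: [180.0, -0.0, -87.5]
contact_force: [0.6, 0.6, -0.5]
gripper_width: 0.0006
gripper_force: 0.0
time_s: 21.3
tcp_pos: [0.4558, 0.1622, 0.169]
eef_rot: [-180.0, 0.0, -87.4]
contact_force: [-0.3, 0.1, -0.3]
gripper_width: 0.0006
gripper_force: 0.0
0.47 [291. 219. 305. 253.] [0.457 0.12  0.1  ]
[297. 221.] [298. 243.]
0 [array([291.3, 215. ]), array([339.9, 297.5])]
0.05 [array([291.4, 212.1]), array([340.4, 294.7])]
0.09 [array([291.6, 209.8]), array([340.9, 292.4])]
```

View pics/s6.png

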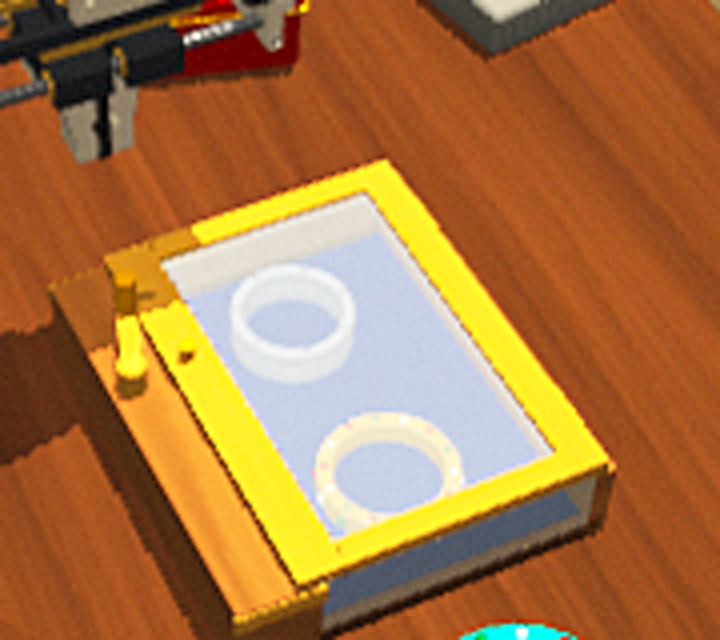

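The lid is flush, with its front corners at px (291,214) and (339,296) as predicted for about 0 rad. The hook is still open, its knob at (297,221). I swing it over.

```bash
python3 -m creep '[[0,0,0,-1,0,0,0],[0,0,0,-1,0,0,0],[0,0,0,-1,0,0,0],[0,0,0,-0.4,0,0,0],[0,0,-0.4,0,0,0,0],[0,0,-0.4,0,0,0,0],[0,0,-0.1,0,0,0,0],[0,0,0,0,0,0,0]]'
python3 -m creep '[[0,0.26,-0.11,0,0,0,0],[0,0.23,-0.15,0,0,0,0],[0,0.2,-0.19,0,0,0,0],[0,0.17,-0.22,0,0,0,0],[0,0.13,-0.25,0,0,0,0],[0,0.08,-0.27,0,0,0,0],[0,0,0,0,0,0,0]]'
python3 -m creep '[[0,0.04,-0.25,0,0,0,0],[0,0,0,0,0,0,0]]'
```

```text
time_s: 22.07
tcp_pos: [0.4604, 0.1419, 0.0856]
eef_rot: [-179.5, 0.5, -87.5]
contact_force: [6.4, 15.4, -11.9]
gripper_width: 0.0007
gripper_force: 8.5
time_s: 22.65
tcp_pos: [0.4836, 0.1083, 0.0847]
eef_rot: [-179.9, 0.1, -87.6]
contact_force: [-0.0, 5.7, 4.4]
gripper_width: 0.0002
gripper_force: 2.7
time_s: 22.82
tcp_pos: [0.4842, 0.1068, 0.0847]
eef_rot: [-179.8, 0.6, -87.7]
contact_force: [-13.6, 33.0, 5.0]
gripper_width: 0.0002
gripper_force: 16.3
```

```bash
python3 -m creep '[[0,0,0.3,0,0,0,0],[0,0,0.5,0,0,0,0],[0,0,0.3,0,0,0,0],[0,0,0.5,1,0,0,0],[0,0,1,1,0,0,0],[0,0,1,1,0,0,0],[0,0,1,1,0,0,0],[0,0,1,1,0,0,0]]'
python3 - <<'E'
from h import *
t=capture("side"); save(t,"s7",(265,150,445,310),4); w=capture("top")
o,v=ray(t,(0,0))
for d in search_frame(t,"hook_knob")[:2]:
    b=d["bbox"]; print(round(d["conf"],2),np.round(b),np.round(atz(t,((b[0]+b[2])/2,b[1]+3),.1),3))
for c in(t,w):
  for a in(0,.1,.2,.3): q=a+np.radians(2.3); print(a,np.round(proj(c,[.444+.04*np.cos(q),.0855+.04*np.sin(q),.1]),1),np.round(proj(c,[.444,.0855,.074]),1))
f=cv2.resize(w["frame"][215:260,305:365],None,fx=8,fy=8,interpolation=cv2.INTER_CUBIC)
s=cv2.resize(t["frame"][200:260,275:355],None,fx=6,fy=6,interpolation=cv2.INTER_CUBIC)
cv2.imwrite("pics/both.png",np.vstack([f,s])[:,:,::-1][:720])
E
```

```text
time_s: 23.48
tcp_pos: [0.4832, 0.2425, 0.21]
eef_rot: [180.0, -0.1, -87.5]
contact_force: [1.1, -0.1, -0.3]
gripper_width: 0.0001
gripper_force: 0.0
0.52 [292. 229. 329. 251.] [0.472 0.083 0.1  ]
0 [315.3 228.7] [298.5 242.7]
0.1 [314.4 227.5] [298.5 242.7]
0.2 [313.4 226.3] [298.5 242.7]
0.3 [312.2 225.2] [298.5 242.7]
0 [334.9 232.2] [335.7 247.7]
0.1 [333.4 232.4] [335.7 247.7]
0.2 [331.9 232.7] [335.7 247.7]
0.3 [330.5 233.1] [335.7 247.7]
```

View pics/s7.png

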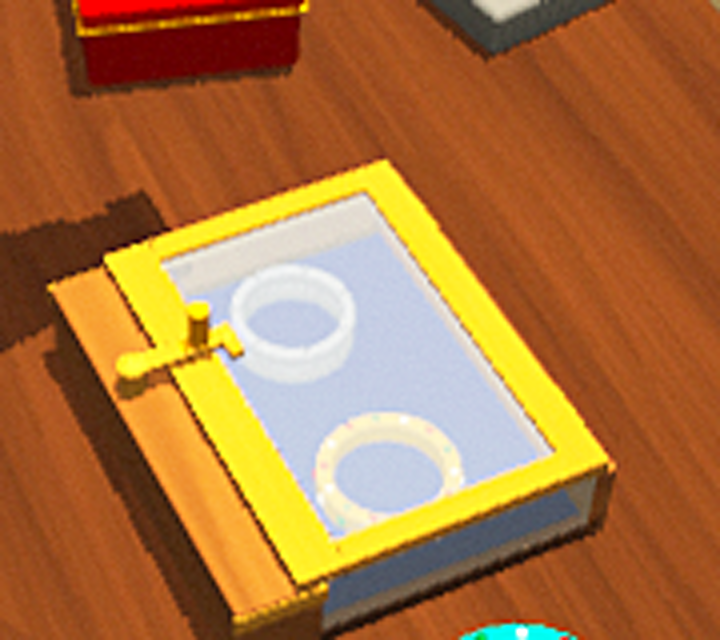

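The hook points over the lid, with its knob at px (315,227) matching the prediction near 0 rad. It hit a hard stop at 33 N, against about 1.5 N of friction. The lid is flush and the bangle is flat inside.

```bash
python3 -m creep '[[0,0,0,0,0,0,0],[0,0,0,0,0,0,0],[0,0,0,0,0,0,0]]'; python3 -c "
from plant import close_job
print(close_job())"
```

```text
time_s: 23.88
tcp_pos: [0.4831, 0.241, 0.2077]
eef_rot: [179.9, -0.1, -87.6]
contact_force: [-0.2, -1.2, -0.2]
gripper_width: 0.0009
gripper_force: 0.0
the job is handed in; nothing more can be done
None
```

I handed the job in at 23.9 s with the gold bangle flat in the free half, the lid home and the hook swung to its stop; no verdict came back, the hook's angle is inferred from the 33 N stop and the last picture, the finger tip pressed on the lid's edge with about 50 N while the lid stood up, and I viewed 12 pictures against the limit of 10.

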